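Load the roaster's bearing housing and slide it to the resting circle

TASK

The drum roaster's aluminium bearing housing stands on the smaller of the hot plate's two marked circles, its lower ball bearing already at the bottom of the bore. Load it from the tray: first the plain spacer ring, then the ball bearing that matches the one inside; let each go squarely at the mouth, not from well above it, so that they lie flat and fully home in one column. Then slide the loaded housing along the glass, without lifting or tipping it, to the middle of the larger circle, leaving the big bearing, the end cover, the bolt dish and the grease tin where they are.

Things in the scene. Friction and masses are not known exactly. Their poses are not given: they have to be found in the camera images.
- hob: Twin hot plate, fixed: steel case with a flush, level black glass top, 250 (x) x 420 (y) x 60 mm high, two knobs on its -x face. Origin: centre of its underside, on the table; z up. The glass lies 60 mm above the origin.
- zone_small: The smaller printed circle on the glass, 124 mm across (a fainter circle of 77 mm inside it). Origin: its centre, on the glass. The two circles' centres are 200 mm apart along the hot plate's y; either may be on the left. The housing starts on this one.
- zone_large: The larger printed circle on the glass, 160 mm across (a fainter circle of 99 mm inside it). Origin: its centre, on the glass. Empty at the start.
- housing: Loose aluminium bearing housing, 0.34-0.67 kg. Flange 100 mm across, 9.5 mm high; above it a barrel 62 mm across, rim 51 mm above the underside; a plug stands 4 mm out of the barrel's +x side, 16-26 mm up. Bore open at the top: 49 mm wide, flared to 54 mm in the topmost 4 mm, floor 7 mm above the underside. Origin: centre of the underside, on the glass; z up along the bore.
- housing_mouth (a point): Centre of the housing's mouth, on the bore's axis, level with the rim.
- bearing_low_mid (a point): Centre of the lower bearing, half its thickness (7 mm) above its underside.
- bearing_low: Shielded ball bearing, 47 mm outside, 20 mm bore, 14 mm thick, lying on the floor of the housing's bore from the start (its top 21 mm above the housing's underside); stays there. Origin: centre of its underside.
- spacer_mid (a point): Centre of the spacer, half its thickness (6 mm) above its underside.
- spacer: Loose plain steel spacer ring lying flat on the tray: 47 mm outside, 39 mm inside, 12 mm thick, about 50 g. Goes in first; home, its underside is 21 mm above the housing's underside. Origin: centre of its underside; z up.
- bearing_mid (a point): Centre of the matching bearing, half its thickness (7 mm) above its underside.
- bearing: Loose shielded ball bearing lying flat on the tray, same as the one in the housing: 47 mm outside, 20 mm bore, 14 mm thick, about 106 g. Goes in last; home, its underside is 33 mm above the housing's underside and its top 4 mm below the rim. Origin: centre of its underside; z up.
- tray: Shallow dark steel tray, fixed, 320 (x) x 200 (y) mm, floor 3 mm and rim 12 mm above the table. Spacer, bearing and the big bearing lie on it in a row along its x, in any order, at least 79 mm between centres. Origin: centre of its underside.
- bearing_big: Bystander: a bigger ball bearing, 62 mm outside, 30 mm bore, 16 mm thick, flat on the tray. It does not fit the housing. Origin: centre of its underside.
- cover: Bystander: the housing's round end cover, 100 mm across, 18 mm high, on the table. Origin: centre of its underside.
- bolt_dish: Bystander: round steel dish with four bolts, 92 mm across, 18 mm high. Origin: centre of its underside.
- grease_tin: Bystander: grease tin, 74 mm across, 75 mm high. Origin: centre of its underside.
Things that resemble listed ones, but are neither listed nor needed, are in the scene too. What is shaped like the spacer but blue or green is not meant.

How it is judged:
By the outcome, as a careful person would: the job done as asked, in the order asked, and still so for the second after the job is handed in, with the robot touching nothing.
It also fails if it takes over 69 s, if anything falls off the work surface, if the arm or the gripper's body presses on something with over 40 N, if the wrist force passes 120 N, or if a joint passes its speed limit or range.

ROBOT

A 6-joint arm with a two-finger parallel gripper is mounted at the origin on the work surface. World frame = base frame: x ahead of the robot, y to its left, z up, the work surface at z = 0. Lengths are in m, angles in rad, forces in N, time in s.
With the tool pointing down it reaches from about 0.275 to 0.825 m from the base axis. Payload 5.2 kg.
Tool frame: the origin (TCP) lies on the centre line of the jaws, within the pads' length; the fingertips stand robot.tip_extent ahead of it and the grasp point (between the pads) lies 2 mm behind it (robot.tip_extent is the distance from the TCP to the fingertips, in m); x points along the fingers, y is the direction in which the jaws open and shut, and the axes are right-handed (so a half turn about x gives the same grasp; the last joint's range is limited). The gripper opens to 93 mm and grips with 3 to 60 N. Pads are 15 mm wide; open, the fingers measure 128 mm over their backs; the gripper's body (75 mm by 188 mm) begins 65 mm behind the grasp point.
Start: joints at [1.015, 0.259, 1.535, -0, 1.348, -0.203], TCP at [0.19, 0.516, 0.236] pointing down, gripper open.
Joint ranges: [-3.14, 3.14], [-0.91, 2.08], [0.19, 2.58], [-1.22, 4.36], [0.22, 2.71], [-3.12, 3.12]. Speed limits (rad/s): [2.57, 2.57, 3.14, 3.14, 3.14, 3.14].

INTERFACE

Orientations are given as a 3x3 rotation matrix whose columns are the frame's x, y, z axes.
In Python, from bench import robot gives the robot as it stands.
- The arm moves only by the shell command python3 -m inch 'ROWS' [FORCE]. ROWS is JSON, a list of rows, each a list of 3 entries, a list of its own where there are three numbers: the shift along the tool's x, y, z in cm, then the turn, a rotation vector about the tool's x, y, z in degrees, then the opening in per cent of the stroke, from 0 (shut) to 100 (fully open). A call has 1 to 12 rows; each row shifts and turns the commanded pose from where the row before left it, along the tool's axes as they then stand; what a row does not reach is not made up. A row lasts 1/8 s, in which the tool goes at most 62.5 mm and 10.7 degrees, less where a joint would pass 70% of its speed; a pose out of reach is approached as far as the arm can. A call with a gripper value outside its range is refused whole. The fingers move at their own pace and stop on an object; FORCE is the grip in N (left out, the last holds). Time passes only in rows, so rows that do not move let the fingers close. It gives the time, the measured TCP pose, the force and the opening at its end, in the units of the state.
- robot.sense(): the state, without advancing time (a new reading comes with each control period).
- robot.capture(name): name is "scene" or "top"; returns a dict with "color" (400x640x3 uint8, red, green, blue), "depth" (400x640 float32, m along the optical axis (not along the pixel's ray), 0 where there is no reading), "fx", "fy", "cx", "cy" (pixels), "k1" (the pictures are not rectified: a ray, as slopes to the right and down, at radius r is drawn at 1 + k1 r^2 times it, then the intrinsics apply), "rvec" (rotation vector, rad) and "tvec" (3), from world to camera coordinates, as OpenCV has them. Camera axes: x right, y down, z forward; pixel columns grow to the right and rows downward; lengths in m; the calibration is good to about 2 mm. A picture is of the moment at which its call begins.
- robot.sign_off(): hands the job in, once; it reports no verdict.
Trained networks look in a picture, given as the dict that the camera call returned (one of the last four; its "shot" number tells which), for a name from the list of things; names that differ only in an ending like _2 or _b are one class to them, and where a whole thing is asked for, a point or a joint stands for the part that bears it (a point fixed in the world has none). Each returns a list of dicts, best first, with "p" (0 to 1); they miss things now and then, are a little off and sometimes report something else, mostly with a low value. They report only what shows in the picture. A call takes as long as a camera call. They do not tell look-alikes from the thing itself.
- robot.search_frame(target, picture): "bbox" ([centre column, centre row, width, height] as shares, 0 to 1, of the picture: columns of its width, rows of its height, round what is visible of it).
The state is a dict: "clock": time; "qpos": joint angles; "qd": joint speeds; "joint_efforts": joint torques, N m; "tool_pos": TCP position; "tool_rot": TCP orientation; "force": force on the tool from outside, world axes, zero at the start; "torque": the same for the moment, N m; "opening": finger opening in m.
Only numpy, scipy, OpenCV 4.12 (cv2) and the standard library are available. Lean on these libraries where they do the work, as an engineer would, in place of code of your own. Each camera call takes 0.05 s, during which the arm holds its last target. There are 200 camera calls.

## Working session

There is one attempt and no reset: what is moved stays moved. The work goes in short steps, Python scripts to look and compute and a shell command to move; the robot and the scene stay as the last step left them, time stands still between calls to the robot, and variables do not carry over. Pictures are saved under pics/ and viewed, about 8 in all and at most 12, crops included, and the job is handed in when it is done.

```bash
mkdir -p pics; ls; cat > h.py <<'E'
import numpy as np, cv2
from bench import robot
def cam(p):
    R,_=cv2.Rodrigues(np.array(p["rvec"],float)); return R,np.array(p["tvec"],float)
def ray(p,u,v):
    x,y=(u-p["cx"])/p["fx"],(v-p["cy"])/p["fy"]; rd=np.hypot(x,y); r=rd
    for _ in range(20): r=rd/(1+p["k1"]*r*r)
    s=r/rd if rd>0 else 1
    return np.array([x*s,y*s,1.])
def at_z(p,u,v,z):
    R,t=cam(p); c=-R.T@t; d=R.T@ray(p,u,v); return c+d*(z-c[2])/d[2]
def at_depth(p,u,v):
    R,t=cam(p); return R.T@(ray(p,u,v)*p["depth"][int(v),int(u)]-t)
def save(p,n,crop=None,k=1):
    im=p["color"][...,::-1]
    if crop: a,b,c,d=crop; im=im[b:d,a:c]
    cv2.imwrite("pics/"+n,cv2.resize(im,None,fx=k,fy=k,interpolation=cv2.INTER_CUBIC))
E
python3 - <<'E'
from h import *
s=robot.sense(); print({k:np.round(v,3).tolist() for k,v in s.items()}, robot.tip_extent)
for n in("scene","top"):
    p=robot.capture(n); save(p,n+".png"); R,t=cam(p); print(n,-R.T@t,R[2])
    for o in("housing","spacer","bearing","bearing_big","bearing_low","tray","hob","zone_small","zone_large","cover","bolt_dish","grease_tin"):
        for d in robot.search_frame(o,p)[:4]:
            b=np.array(d["bbox"])*[640,400,640,400]; print(o,round(d["p"],2),b.round(1),at_depth(p,b[0],b[1]).round(3))
E
```

```text
pics
{'clock': 0.0, 'qpos': [1.015, 0.259, 1.536, -0.0, 1.348, -0.203], 'qd': [-0.001, 0.001, -0.0, -0.0, 0.0, 0.001], 'joint_efforts': [-0.002, -43.728, -28.401, 0.072, 0.041, -0.0], 'tool_pos': [0.19, 0.516, 0.235], 'tool_rot': [[-0.001, 0.346, 0.938], [-0.002, 0.938, -0.346], [-1.0, -0.002, -0.0]], 'force': [-0.43, 0.496, 0.706], 'torque': [0.03, 0.0, 0.032], 'opening': 0.093} 0.017
scene [1.15731079 0.22940322 0.85653549] [-0.60528563 -0.23107647 -0.76173025]
housing 0.91 [343.7 242.   51.3  46.9] [0.64  0.085 0.109]
spacer 0.75 [245.8 254.   19.7  16.7] [ 0.669 -0.119 -0.002]
spacer 0.49 [202.6 275.4  28.4  20.2] [ 0.748 -0.178 -0.002]
spacer 0.48 [219.1 195.4  17.7  18.9] [ 0.545 -0.25   0.001]
spacer 0.48 [182.7 243.2  28.8  21.1] [ 0.693 -0.257 -0.001]
bearing 0.8 [236.5 141.   22.7  20.1] [ 0.377 -0.29   0.015]
bearing_big 0.74 [224.7 161.9  29.8  22.6] [ 0.446 -0.289  0.004]
bearing_low 0.59 [342.  234.6  24.9  10.8] [0.602 0.07  0.077]
bearing_low 0.25 [343.  241.4  48.7  47.1] [0.639 0.084 0.109]
tray 0.72 [221.4 194.4  21.7  15.5] [ 0.54  -0.247  0.001]
tray 0.66 [220.9 
[... 912 characters left out ...]
151.4  16.1  18.1] [ 0.669 -0.118 -0.006]
spacer 0.52 [419.3 144.7  10.5  12.8] [ 0.686 -0.262  0.001]
spacer 0.51 [384.5 118.4  14.8  17.5] [ 0.757 -0.173 -0.001]
bearing 0.62 [432.4 236.4 106.  135.5] [ 0.448 -0.289  0.004]
bearing 0.49 [437.8 269.4  21.1  20.5] [ 0.365 -0.3    0.006]
bearing_big 0.8 [434.2 237.2  25.7  26.5] [ 0.446 -0.295  0.   ]
bearing_low 0.65 [289.  166.6  16.8  20.1] [0.617 0.073 0.06 ]
tray 0.9 [432.8 237.3 102.4 137. ] [ 0.445 -0.29   0.004]
tray 0.41 [271.  274.7  41.1  43.8] [0.352 0.118 0.017]
hob 0.9 [250.3 180.2 179.4 115.7] [0.583 0.167 0.062]
cover 0.94 [272.4 275.9  37.7  45. ] [0.349 0.114 0.017]
bolt_dish 0.4 [271.  273.8  34.7  42.4] [0.354 0.119 0.013]
```

View pics/scene.png

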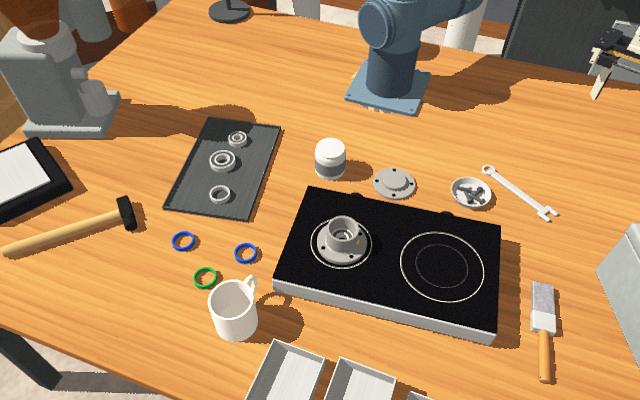

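View pics/top.png

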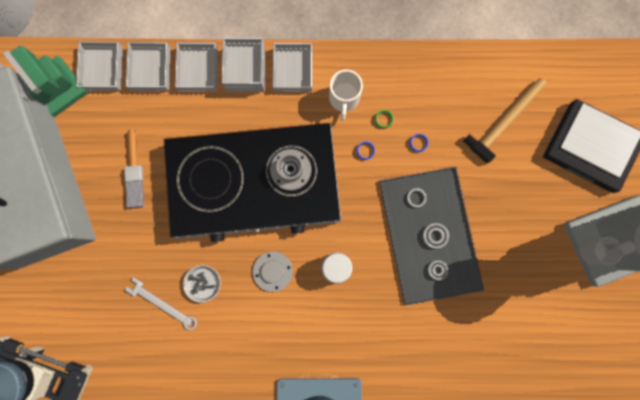

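Tray row, scene pixels: small bearing (237,138), big bearing (222,160), steel-grey ring (219,194). The blue rings at (183,241) and (246,253) and the green ring at (205,278) lie off the tray. So the spacer is the grey ring on the tray, and the matching bearing is the smaller of the two (47 mm). The housing is on the small circle at (342,240); the large circle is at (442,266). I'll measure these and confirm them in one crop.

```bash
cat >> h.py <<'E'
from scipy.optimize import minimize
def proj(p,P):
    R,t=cam(p); q=P@R.T+t; x=q[:,:2]/q[:,2:]; r2=(x**2).sum(1,keepdims=True)
    return x*(1+p["k1"]*r2)*[p["fx"],p["fy"]]+[p["cx"],p["cy"]]
A=np.linspace(0,2*np.pi,72,endpoint=False)
def circ(c,r,z): return np.c_[c[0]+r*np.cos(A),c[1]+r*np.sin(A),np.full(72,z)]
def poly(p,c,parts,sh,K=8):
    m=np.zeros((sh[0]*K//4,sh[1]*K//4),np.uint8)
def fit(p,c0,cyl,thr,pad=14,sat=60,dx=None):
    """cyl: list of (r,z0,z1). hull silhouettes vs bright low-sat mask; returns xy, IoU"""
    P=np.vstack([circ(c0,r,z) for r,a,b in cyl for z in(a,b)]); q=proj(p,P)
    u0,v0=(q.min(0)-pad).astype(int); u1,v1=(q.max(0)+pad).astype(int)
    K=6; im=cv2.resize(p["color"][v0:v1,u0:u1],None,fx=K,fy=K,interpolation=cv2.INTER_CUBIC)
    hsv=cv2.cvtColor(im,cv2.COLOR_RGB2HSV); m=((hsv[...,2]>thr)&(hsv[...,1]<sat)).astype(np.uint8)
    n,l,st,ce=cv2.connectedComponentsWithStats(m); 
    i=1+np.argmax(st[1:,4]); m=(l==i).astype(np.uint8)
    ct,_=cv2.findContours(m,cv2.RETR_EXTERNAL,cv2.CHAIN_APPROX_NONE); m[:]=0; cv2.drawContours(m,ct,-1,1,-1)
    def model(c):
        s=np.zeros_like(m)
        for r,a,b in cyl:
            w=(proj(p,np.vstack([circ(c,r,a),circ(c,r,b)]))-[u0,v0]+.5)*K-.5
            cv2.fillConvexPoly(s,cv2.convexHull((w*16).round().astype(np.int32)),1,shift=4)
        return s
    f=lambda c:-(lambda s:(s&m).sum()/max(1,(s|m).sum()))(model(c))
    r=minimize(f,c0,method="Nelder-Mead",options=dict(initial_simplex=np.array([c0,np.add(c0,[.01,0]),np.add(c0,[0,.01])]),xatol=1e-4,fatol=1e-4))
    return r.x.round(4),round(-r.fun,3)
E
sed -i '/^def poly/,/^    m=np.zeros((sh/d' h.py
python3 - <<'E'
from h import *
P={n:robot.capture(n) for n in("scene","top")}
save(P["scene"],"tray.png",(165,115,285,220),5)
Z=.003
for n,c,cyl in(("bearing",(.37,-.298),[(.0235,Z,Z+.014)]),("big",(.446,-.292),[(.031,Z,Z+.016)]),("spacer",(.55,-.245),[(.0235,Z,Z+.012)]),
  ("housing",(.607,.07),[(.05,.06,.0695),(.031,.0695,.111)])):
    for k,p in P.items():
        for t in(100,130): print(n,k,t,*fit(p,c,cyl,t))
# circles & hob: bright print ring
for k,p in P.items():
    g=p["color"].min(2)
    for nm,c0,r in(("large",(.64,.27),.08),("small",(.607,.07),.062)):
        def cost(c):
            q=proj(p,circ(c,r,.06)).astype(np.float32); return -cv2.remap(cv2.GaussianBlur(g,(0,0),s).astype(np.float32),q[:,0],q[:,1],1).mean()
        c=c0
        for s in(4,2,1): c=minimize(cost,c,method="Nelder-Mead",options=dict(initial_simplex=np.array([c,np.add(c,[.01,0]),np.add(c,[0,.01])]))).x
        print(nm,k,c.round(4),cost(c))
E
```

```text
bearing scene 100 [ 0.4139 -0.3061] 0.247
bearing scene 130 [ 0.3644 -0.2956] 0.711
bearing top 100 [ 0.367  -0.2982] 0.842
bearing top 130 [ 0.3649 -0.2995] 0.285
big scene 100 [ 0.4901 -0.2919] 0.216
big scene 130 [ 0.4492 -0.2942] 0.866
big top 100 [ 0.4508 -0.2977] 0.891
big top 130 [ 0.4503 -0.2967] 0.968
spacer scene 100 [ 0.5715 -0.2314] 0.157
spacer scene 130 [ 0.5463 -0.2483] 0.882
spacer top 100 [ 0.5471 -0.2512] 0.843
spacer top 130 [ 0.5475 -0.251 ] 0.964
housing scene 100 [0.6098 0.0711] 0.696
housing scene 130 [0.6087 0.0699] 0.657
housing top 100 [0.6103 0.0691] 0.85
housing top 130 [0.6099 0.0684] 0.747
large scene [0.811  0.1552] -136.09581
small scene [0.5862 0.0919] -83.49477
large top [0.9028 0.3842] -155.7879
small top [0.5953 0.0907] -66.03505
```

View pics/tray.png

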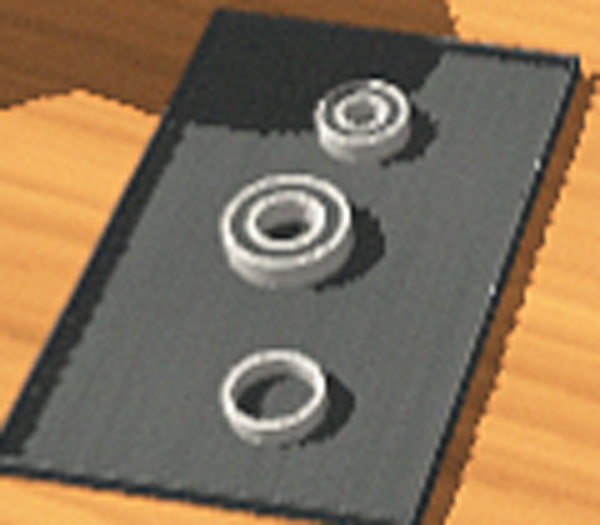

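The enlarged crop confirms it: the spacer is the grey ring at the bottom, the big bearing is in the middle, and the matching smaller bearing is at the top near the shadow. Next I'll get the large circle and set out.

```bash
python3 - <<'E'
from h import *
P={n:robot.capture(n) for n in("scene","top")}
for k,(u,v) in(("scene",(442,266)),("top",(210,179))):
    p=P[k]; c0=at_z(p,u,v,.06)[:2]; g=p["color"].min(2); print(k,c0.round(4))
    for nm,r,cc in(("L",.08,c0),("L2",.0495,c0),("S",.062,(.61,.069))):
        best=None
        for rr in (r-.002,r-.001,r):
            gb=cv2.GaussianBlur(g,(0,0),1).astype(np.float32)
            gr=np.linspace(-.018,.018,37)
            def sc(c):
                q=proj(p,circ(c,rr,.06)).astype(np.float32); return np.minimum(cv2.remap(gb,q[:,0],q[:,1],1),120).mean()
            b=max((sc((cc[0]+a,cc[1]+d)),cc[0]+a,cc[1]+d) for a in gr for d in gr)
            if best is None or b>best: best=b
        print(nm,k,np.round(best,4))
    # mouth plane: grip point TCP in depth
E
python3 -m inch '[[[0,0,0],[-10,0,0],100],[[0,0,0],[-10.3,0,0],100]]' 5
```

```text
scene [0.5898 0.2715]
L scene [96.628   0.5878  0.2695]
L2 scene [35.1345  0.5878  0.2695]
S scene [9.10815e+01 6.08000e-01 7.10000e-02]
top [0.5859 0.2665]
L top [69.53    0.5879  0.2665]
L2 top [33.4628  0.5879  0.2665]
S top [6.76933e+01 6.06000e-01 6.70000e-02]
clock: 1.75
tool_pos: [0.19, 0.5161, 0.2357]
tool_rot: [[0.0, -0.007, 1.0], [-0.0, 1.0, 0.007], [-1.0, -0.0, 0.0]]
force: [0.0, -0.1, 0.4]
opening: 0.0929
```

```bash
python3 -m inch '[[[0,-3.7,3.5],[0.2,0,0],100],[[0,-3.7,3.5],[0.2,0,0],100],[[0,-3.7,3.5],[0,0,0],100],[[0,-3.7,3.5],[0,0,0],100],[[0,-3.7,3.5],[0,0,0],100],[[0,-3.7,3.5],[0,0,0],100],[[0,-3.7,3.5],[0,0,0],100],[[0,-3.7,3.5],[0,0,0],100],[[0,-3.7,3.5],[0,0,0],100],[[0,-3.7,3.5],[0,0,0],100],[[0,-3.7,3.5],[0,0,0],100],[[0,-3.7,3.5],[0,0,0],100]]'
python3 - <<'E'
from h import *
p=robot.capture("scene"); save(p,"above.png",(260,100,440,290),4)
print(robot.sense()["tool_pos"],robot.sense()["tool_rot"])
E
```

```text
clock: 3.25
tool_pos: [0.609, 0.0688, 0.2357]
tool_rot: [[0.0, 0.006, 1.0], [0.0, 1.0, -0.006], [-1.0, 0.0, 0.0]]
force: [0.3, 1.1, -0.4]
opening: 0.093
[0.61305964 0.06350404 0.23511601] [[ 0.00322883  0.00895913  0.99995465]
 [-0.00344028  0.99995405 -0.00894802]
 [-0.99998887 -0.00341123  0.0032595 ]]
```

View pics/above.png

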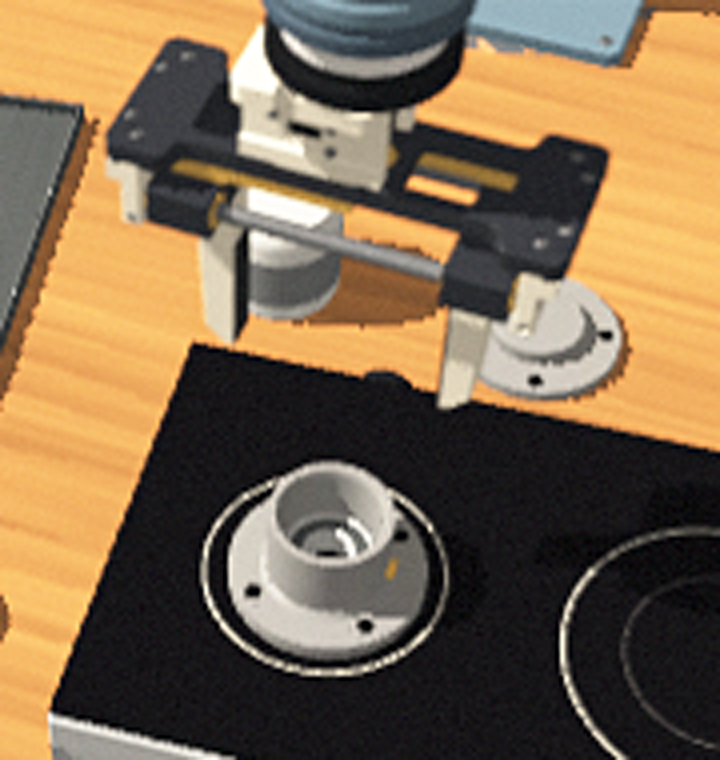

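The gripper stands over the housing with the mouth clear. The plug sits low at crop (391,570), towards +x+y. I'll lower the fingers around the barrel and close lightly to find its exact centre.

```bash
python3 -m inch '[[[0,0,0],[0,0,0],100],[[3.2,0,0],[0,0,0],100],[[3.2,0,0],[0,0,0],100],[[3.2,0,0],[0,0,0],100],[[2.6,0,0],[0,0,0],100],[[0.6,0,0],[0,0,0],100],[[0,0,0],[0,0,0],100],[[0,0,0],[0,0,0],100]]'
python3 - <<'E'
from h import *
P={n:robot.capture(n) for n in("scene","top")}; save(P["scene"],"x.png")
E
python3 -m inch '[[[0,0,0],[0,0,0],70],[[0,0,0],[0,0,0],60],[[0,0,0],[0,0,0],50],[[0,0,0],[0,0,0],50],[[0,0,0],[0,0,0],50],[[0,0,0],[0,0,0],50]]' 3
```

```text
clock: 4.3
tool_pos: [0.6087, 0.0705, 0.1092]
tool_rot: [[0.002, 0.005, 1.0], [-0.0, 1.0, -0.005], [-1.0, -0.0, 0.002]]
force: [-0.0, -0.5, -0.9]
opening: 0.0928
clock: 5.15
tool_pos: [0.608, 0.0704, 0.1076]
tool_rot: [[-0.0, 0.005, 1.0], [0.0, 1.0, -0.005], [-1.0, 0.0, -0.0]]
force: [-0.8, 1.0, -0.3]
opening: 0.0609
```

```bash
python3 -m inch '[[[0,0,0],[0,0,0],100],[[0,0,0],[0,0,0],100],[[0,0,0],[0,0,0],100],[[0,0,0],[10,0,0],100],[[0,0,0],[10,0,0],100],[[0,0,0],[10,0,0],100],[[0,0,0],[10,0,0],100],[[0,0,0],[10,0,0],100],[[0,0,0],[10,0,0],100],[[0,0,0],[10,0,0],100],[[0,0,0],[10,0,0],100]]'
python3 -m inch '[[[0,0,0],[10,0,0],100],[[0,0,0],[0,0,0],80],[[0,0,0],[0,0,0],70],[[0,0,0],[0,0,0],60],[[0,0,0],[0,0,0],50],[[0,0,0],[0,0,0],50],[[0,0,0],[0,0,0],50],[[0,0,0],[0,0,0],50]]' 3
python3 - <<'E'
from h import *
for _ in range(6):
    p=robot.capture("top"); s=robot.sense(); print(np.round(s["tool_pos"],4),s["opening"])
print(s["qpos"],s["tool_rot"])
E
```

```text
clock: 6.52
tool_pos: [0.6079, 0.0701, 0.1076]
tool_rot: [[-0.0, 0.987, 0.163], [-0.0, 0.163, -0.987], [-1.0, -0.0, 0.0]]
force: [-0.7, 0.6, -0.3]
opening: 0.0927
clock: 7.52
tool_pos: [0.6083, 0.0701, 0.1078]
tool_rot: [[0.001, 1.0, -0.005], [-0.0, -0.005, -1.0], [-1.0, 0.001, 0.0]]
force: [1.9, -0.9, -1.3]
opening: 0.0609
[0.6083 0.0701 0.1078] 0.06077196689067354
[0.6083 0.0701 0.1077] 0.06101054154688461
[0.6082 0.0702 0.1077] 0.060488710367907754
[0.6082 0.0702 0.1078] 0.06087680405648771
[0.6082 0.0702 0.1078] 0.060548879230329374
[0.6082 0.0702 0.1078] 0.0610502796874667
[-6.70846145e-02  4.75171568e-01  1.54510417e+00 -6.16285545e-05
  1.12086187e+00 -6.16077746e-02] [[ 4.50304671e-04  9.99985047e-01 -5.45004168e-03]
 [-8.58740313e-05 -5.45000355e-03 -9.99985145e-01]
 [-9.99999895e-01  4.50765999e-04  8.34185851e-05]]
```

```bash
python3 -m inch '[[[0,0,0],[0,0,0],80],[[0,0,0],[0,0,0],80],[[-3,0,0],[0,0,0],80],[[-3,0,0],[0,0,0],80],[[0,-1,5],[0,0,0],80],[[0,-1.05,5.4],[0,0,0],80],[[0,-1.05,5.4],[0,0,0],80],[[0,-1.05,5.4],[0,0,0],70],[[0,-1.05,5.4],[0,0,0],65],[[0,-1.05,5.4],[0,0,0],65],[[0,0,0],[0,0,0],65],[[0,0,0],[0,0,0],65]]'
python3 -m inch '[[[4,0,0],[0,0,0],65],[[4,0,0],[0,0,0],65],[[2,0,0],[0,0,0],65],[[0,0,0],[0,0,0],65],[[0,0,0],[0,0,0],65]]'
python3 - <<'E'
from h import *
p=robot.capture("scene"); save(p,"sp.png",(150,90,300,220),5); print(robot.sense()["tool_pos"])
E
```

```text
clock: 9.32
tool_pos: [0.5433, -0.2489, 0.1673]
tool_rot: [[-0.001, 1.0, -0.006], [0.001, -0.006, -1.0], [-1.0, -0.001, -0.001]]
force: [-0.1, 1.0, -0.2]
opening: 0.0608
clock: 9.95
tool_pos: [0.5446, -0.2487, 0.0687]
tool_rot: [[0.001, 1.0, -0.004], [-0.001, -0.004, -1.0], [-1.0, 0.001, 0.001]]
force: [-1.1, 0.1, 0.7]
opening: 0.0605
[ 0.54475282 -0.24911841  0.06904116]
```

View pics/sp.png

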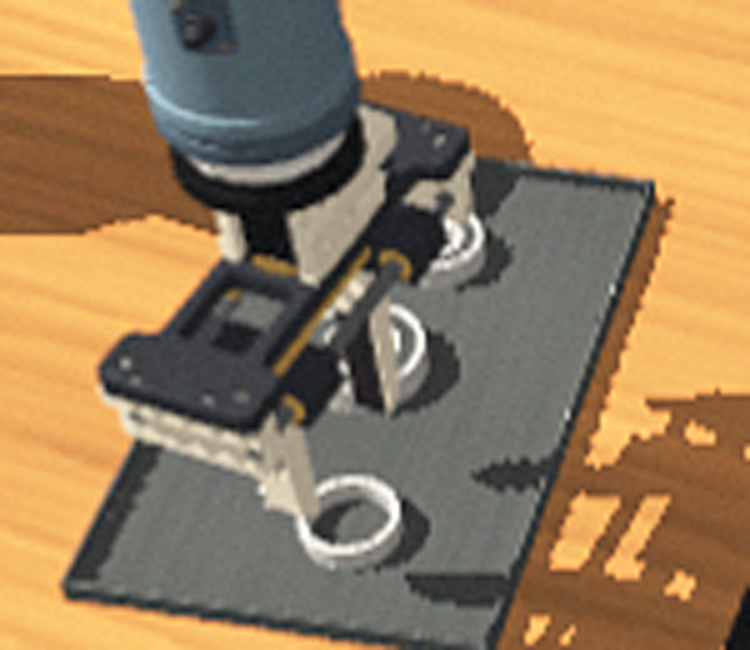

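The jaws straddle the spacer at crop (350,520), one fingertip near its +x side and the other between it and the big bearing. I'll go down and grip.

```bash
python3 -m inch '[[[2.5,0.1,0.1],[0,0,0],65],[[1.5,0,0],[0,0,0],65],[[0.35,0,0],[0,0,0],65],[[0,0,0],[0,0,0],65],[[0,0,0],[0,0,0],55],[[0,0,0],[0,0,0],45],[[0,0,0],[0,0,0],40],[[0,0,0],[0,0,0],40],[[0,0,0],[0,0,0],40]]' 3
python3 -m inch '[[[0,0,0],[0,0,0],58],[[0,0,0],[0,0,0],65],[[0,0,0],[0,0,0],65],[[0,0,0],[-10,0,0],65],[[0,0,0],[-10,0,0],65],[[0,0,0],[-10,0,0],65],[[0,0,0],[-10,0,0],65],[[0,0,0],[-10,0,0],65],[[0,0,0],[-10,0,0],65],[[0,0,0],[-10,0,0],65],[[0,0,0],[-10,0,0],65],[[0,0,0],[-10,0,0],65]]'
python3 -m inch '[[[0,0,0],[0,0,0],55],[[0,0,0],[0,0,0],45],[[0,0,0],[0,0,0],40],[[0,0,0],[0,0,0],40],[[0,0,0],[0,0,0],40]]' 8
```

```text
clock: 11.12
tool_pos: [0.5452, -0.2508, 0.0248]
tool_rot: [[0.001, 1.0, -0.006], [-0.001, -0.006, -1.0], [-1.0, 0.001, 0.001]]
force: [0.5, -0.4, 4.1]
opening: 0.0465
clock: 12.62
tool_pos: [0.5445, -0.2503, 0.0239]
tool_rot: [[-0.001, -0.0, 1.0], [0.0, 1.0, 0.0], [-1.0, 0.0, -0.001]]
force: [-0.9, -0.0, -0.2]
opening: 0.0603
clock: 13.25
tool_pos: [0.5447, -0.2505, 0.0241]
tool_rot: [[-0.0, 0.006, 1.0], [-0.0, 1.0, -0.006], [-1.0, -0.0, -0.0]]
force: [0.1, -0.6, 0.1]
opening: 0.0466
```

```bash
python3 -m inch '[[[0,0,0],[0,0,0],58],[[-0.2,0,0],[0,0,0],58],[[0,0,0],[0,0,0],58],[[0,0,0],[0,0,0],40],[[0,0,0],[0,0,0],40],[[0,0,0],[0,0,0],40],[[0,0,0],[0,0,0],40]]' 15
python3 -m inch '[[[-2,0,0],[0,0,0],40],[[-4,0,0],[0,0,0],40],[[-4,0,0],[0,0,0],40],[[-3,0,0],[0,0,0],40],[[-2,0,0],[0,0,0],40],[[0,0,0],[0,0,0],40]]'
python3 - <<'E'
from h import *
p=robot.capture("scene"); save(p,"hold.png",(150,60,300,200),5); print(robot.sense()["tool_pos"],robot.sense()["opening"])
E
```

```text
clock: 14.12
tool_pos: [0.5447, -0.2504, 0.0262]
tool_rot: [[0.0, 0.005, 1.0], [0.0, 1.0, -0.005], [-1.0, 0.0, 0.0]]
force: [-0.1, 0.4, 0.6]
opening: 0.0462
clock: 14.88
tool_pos: [0.5455, -0.251, 0.1777]
tool_rot: [[0.003, 0.005, 1.0], [-0.002, 1.0, -0.005], [-1.0, -0.002, 0.003]]
force: [-0.4, -0.1, -0.8]
opening: 0.046
[ 0.54480445 -0.25049543  0.17625271] 0.0461140142461532
```

View pics/hold.png

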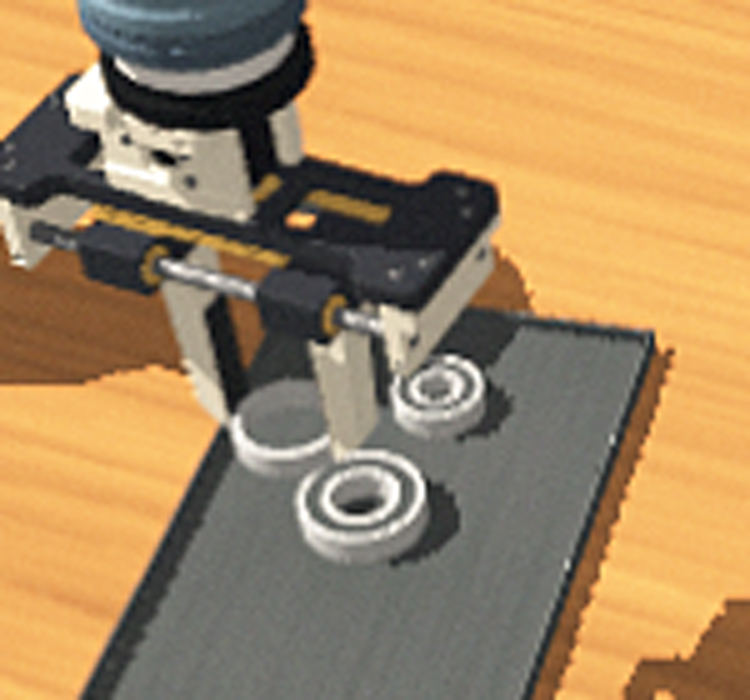

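The spacer hangs level in the jaws at crop (285,430); both bearings are undisturbed. Carrying it to the mouth.

```bash
python3 -m inch '[[[0,2.0,0.4],[0,0,0],40],[[0,5.0,1.0],[0,0,0],40],[[0,5.0,1.0],[0,0,0],40],[[0,5.0,1.0],[0,0,0],40],[[0,5.0,1.0],[0,0,0],40],[[0,5.0,1.0],[0,0,0],40],[[0,3.5,0.65],[0,0,0],40],[[0,1.55,0.3],[0,0,0],40],[[0,0,0],[0,0,0],40],[[0,0,0],[0,0,0],40],[[0,0,0],[0,0,0],40]]'
python3 - <<'E'
from h import *
for _ in range(3): p=robot.capture("top"); print(np.round(robot.sense()["tool_pos"],4))
print(robot.sense()["tool_rot"])
E
```

```text
clock: 16.3
tool_pos: [0.6099, 0.0683, 0.1761]
tool_rot: [[-0.0, 0.007, 1.0], [-0.0, 1.0, -0.007], [-1.0, -0.0, -0.0]]
force: [-1.1, 0.3, -0.0]
opening: 0.0465
[0.6099 0.0683 0.1762]
[0.61   0.0685 0.1762]
[0.61   0.0686 0.1763]
[[ 1.61676959e-04  6.99056550e-03  9.99975553e-01]
 [-1.24711773e-04  9.99975558e-01 -6.99054538e-03]
 [-9.99999979e-01 -1.23578514e-04  1.62544813e-04]]
```

```bash
python3 -m inch '[[[1.2,0.17,-0.18],[0,0,0],40],[[1.5,0,0],[0,0,0],40],[[1.1,0,0],[0,0,0],40],[[0,0,0],[0,0,0],40],[[0,0,0],[0,0,0],40],[[0,0,0],[0,0,0],40]]'
python3 - <<'E'
from h import *
P={n:robot.capture(n) for n in("scene","top")};s=robot.sense();print(s["tool_pos"],s["force"])
a=cv2.resize(P["scene"]["color"][190:290,290:400],None,fx=5,fy=5,interpolation=2)
cv2.imwrite("pics/mouth.png",a[...,::-1])
E
```

```text
clock: 17.2
tool_pos: [0.6086, 0.0714, 0.1387]
tool_rot: [[0.001, 0.005, 1.0], [-0.0, 1.0, -0.005], [-1.0, -0.0, 0.001]]
force: [0.0, 0.6, 0.1]
opening: 0.0458
[0.60851932 0.07140722 0.13868316] [-0.49405607 -1.07900809 -0.68106479]
```

View pics/mouth.png

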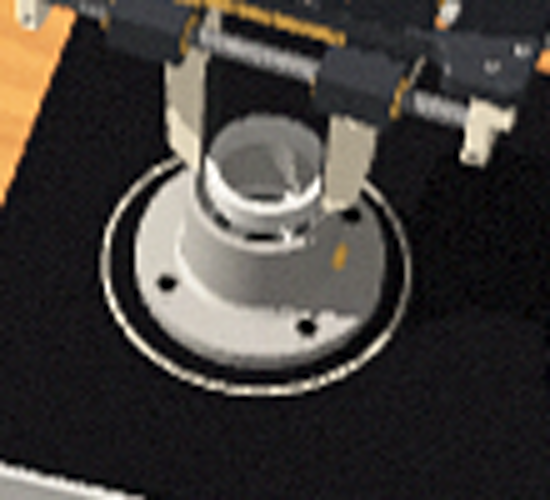

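The ring hangs just over the mouth, concentric with it (crop 265,175). Small correction, then down into the flare.

```bash
python3 -m inch '[[[0.2,-0.12,-0.03],[0,0,0],40],[[0.2,0,0],[0,0,0],40],[[0.2,0,0],[0,0,0],40],[[0.2,0,0],[0,0,0],40],[[0.15,0,0],[0,0,0],40],[[0,0,0],[0,0,0],40],[[0,0,0],[0,0,0],40]]'
```

```text
clock: 18.18
tool_pos: [0.6079, 0.0702, 0.1287]
tool_rot: [[-0.0, 0.005, 1.0], [0.0, 1.0, -0.005], [-1.0, 0.0, -0.0]]
force: [0.1, 0.5, -0.9]
opening: 0.0462
```

```bash
python3 -m inch '[[[0,0,0],[0,0,0],60],[[0,0,0],[0,0,0],60],[[0,0,0],[0,0,0],60],[[-2,0,0],[0,0,0],60],[[-3,0,0],[0,0,0],60],[[0,-5,-1],[0,0,0],60],[[0,-6,-3],[0,0,0],60]]'
python3 - <<'E'
from h import *
P={n:robot.capture(n) for n in("scene","top")}; print(robot.sense()["tool_pos"])
a=cv2.resize(P["scene"]["color"][195:285,295:395],None,fx=4,fy=4,interpolation=2)
b=cv2.resize(P["top"]["color"][125:215,240:340],None,fx=4,fy=4,interpolation=2)
cv2.imwrite("pics/in1.png",np.hstack([a,b])[...,::-1])
for u,v in((337,233),(342,233),(348,233),(342,238)): print(at_depth(P["scene"],u,v))
E
```

```text
clock: 19.05
tool_pos: [0.5701, -0.0362, 0.1792]
tool_rot: [[0.002, 0.003, 1.0], [-0.001, 1.0, -0.003], [-1.0, -0.001, 0.002]]
force: [0.4, -0.9, 0.1]
opening: 0.0558
[ 0.56733236 -0.03998975  0.17874266]
[0.60373674 0.06009836 0.07976164]
[0.59781017 0.06871583 0.07658879]
[0.59497358 0.08030085 0.07875039]
[0.59645818 0.06909318 0.05809656]
```

View pics/in1.png

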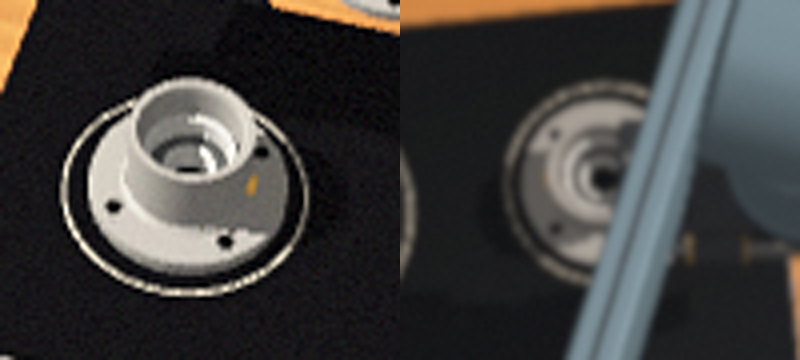

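The housing hasn't moved, and the spacer appears to be inside the bore and level (left half, 190,135). On to the matching bearing.

```bash
python3 -m inch '[[[0,-4.3,-3.4],[0,0,0],75],[[0,-4.3,-3.4],[0,0,0],75],[[0,-4.3,-3.4],[0,0,0],75],[[0,-4.3,-3.4],[0,0,0],75],[[0,-4.3,-3.4],[0,0,0],75],[[0,-4.3,-3.4],[0,0,0],75],[[3,0,0],[0,0,0],75],[[4,0,0],[0,0,0],75],[[2,0,0],[0,0,0],75],[[0,0,0],[0,0,0],75],[[0,0,0],[0,0,0],75]]'
python3 - <<'E'
from h import *
P={n:robot.capture(n) for n in("scene","top")}; print(robot.sense()["tool_pos"])
p=P["top"]
for k,p in P.items():
    for t in(90,110,120,140): print(k,t,*fit(p,(.365,-.297),[(.0235,.003,.017)],t))
p=P["scene"]
for x,y in((.45,-.296),):
    for t in(120,140):print("big",*fit(p,(x,y),[(.031,.003,.019)],t))
hh=[]
for u in range(325,362):
    for v in range(215,262):
        q=at_depth(p,u,v)
        if np.hypot(q[0]-.608,q[1]-.07)<.022 and q[2]>.06: hh.append(q)
hh=np.array(hh); r=np.hypot(hh[:,0]-.608,hh[:,1]-.07)
for a in range(0,22,3):
    m=(r>=a/1e3)&(r<(a+3)/1e3); print(a,m.sum(),np.round(np.median(hh[m,2]),4) if m.any() else "")
E
```

```text
clock: 20.52
tool_pos: [0.3647, -0.2927, 0.0895]
tool_rot: [[0.001, 0.005, 1.0], [-0.001, 1.0, -0.005], [-1.0, -0.001, 0.001]]
force: [0.2, 0.3, -0.1]
opening: 0.0696
[ 0.36473624 -0.29299798  0.08982914]
scene 90 [ 0.3662 -0.2954] 0.234
scene 110 [ 0.4038 -0.2935] 0.288
scene 120 [ 0.3658 -0.2954] 0.815
scene 140 [ 0.3641 -0.2966] 0.645
top 90 [ 0.4098 -0.3165] 0.524
top 110 [ 0.365 -0.297] 0.0
top 120 [ 0.365 -0.297] 0.0
top 140 [ 0.365 -0.297] 0.0
big [ 0.4501 -0.2942] 0.954
big [ 0.4492 -0.2941] 0.866
0 0 
3 1 0.0824
6 24 0.0753
9 44 0.0775
12 24 0.0803
15 56 0.0812
18 97 0.0892
21 23 0.0942
```

```bash
python3 -m inch '[[[2.5,-0.45,0],[0,0,0],75],[[2.5,0,0],[0,0,0],75],[[1.0,0,0],[0,0,0],75],[[0.2,0,0],[0,0,0],75],[[0,0,0],[0,0,0],60],[[0,0,0],[0,0,0],45],[[0,0,0],[0,0,0],40],[[0,0,0],[0,0,0],40],[[0,0,0],[0,0,0],40]]' 3
python3 -m inch '[[[0,0,0],[0,0,0],59],[[0,0,0],[0,0,0],59],[[0,0,0],[0,0,0],59]]'
```

```text
clock: 21.75
tool_pos: [0.3642, -0.2971, 0.0271]
tool_rot: [[0.001, 0.005, 1.0], [-0.001, 1.0, -0.005], [-1.0, -0.001, 0.001]]
force: [0.9, -0.1, 5.0]
opening: 0.0463
clock: 22.12
tool_pos: [0.3638, -0.2967, 0.0264]
tool_rot: [[-0.0, 0.005, 1.0], [0.0, 1.0, -0.005], [-1.0, 0.0, -0.0]]
force: [0.7, 0.7, -0.2]
opening: 0.0548
```

Turn 90° and grip along x, which centres the bearing in the other direction.

```bash
python3 -m inch '[[[0,0,0],[10,0,0],59],[[0,0,0],[10,0,0],59],[[0,0,0],[10,0,0],59],[[0,0,0],[10,0,0],59],[[0,0,0],[10,0,0],59],[[0,0,0],[10,0,0],59],[[0,0,0],[10,0,0],59],[[0,0,0],[10,0,0],59],[[0,0,0],[10,0,0],59],[[0,0,0],[0,0,0],59]]'
python3 -m inch '[[[0,0,0],[0,0,0],45],[[0,0,0],[0,0,0],40],[[0,0,0],[0,0,0],40],[[0,0,0],[0,0,0],40],[[0,0,0],[0,0,0],40]]' 20
```

```text
clock: 23.38
tool_pos: [0.3639, -0.2968, 0.0265]
tool_rot: [[-0.0, 1.0, -0.004], [0.0, -0.004, -1.0], [-1.0, -0.0, -0.0]]
force: [1.5, 0.8, 0.2]
opening: 0.055
clock: 24.0
tool_pos: [0.3639, -0.2968, 0.0266]
tool_rot: [[-0.0, 1.0, -0.005], [0.0, -0.005, -1.0], [-1.0, -0.0, -0.0]]
force: [0.1, 0.6, -0.8]
opening: 0.0465
```

```bash
python3 -m inch '[[[-2,0,0],[0,0,0],40],[[-5,0,0],[0,0,0],40],[[-5,0,0],[0,0,0],40],[[-3,1.0,-1.5],[0,0,0],40],[[0,3.0,-4.5],[0,0,0],40],[[0,3.0,-4.5],[0,0,0],40],[[0,3.0,-4.5],[0,0,0],40],[[0,3.0,-4.5],[0,0,0],40],[[0,3.0,-4.5],[0,0,0],40],[[0,3.0,-4.5],[0,0,0],40],[[0,3.0,-4.5],[0,0,0],40]]'
python3 -m inch '[[[0,1.7,-2.6],[0,0,0],40],[[0,0.7,-1.1],[0,0,0],40],[[0,0,0],[0,0,0],40],[[0,0,0],[0,0,0],40],[[0,0,0],[0,0,0],40]]'
python3 - <<'E'
from h import *
for _ in range(3): p=robot.capture("top"); print(np.round(robot.sense()["tool_pos"],4))
print(robot.sense()["tool_rot"])
E
```

```text
clock: 25.38
tool_pos: [0.5863, 0.0336, 0.1765]
tool_rot: [[-0.0, 1.0, -0.005], [-0.0, -0.005, -1.0], [-1.0, -0.0, 0.0]]
force: [0.4, -0.5, -1.9]
opening: 0.0461
clock: 26.0
tool_pos: [0.6095, 0.0676, 0.1768]
tool_rot: [[-0.0, 1.0, -0.007], [-0.0, -0.007, -1.0], [-1.0, -0.0, 0.0]]
force: [-0.6, -0.2, -0.0]
opening: 0.0463
[0.6096 0.0677 0.1769]
[0.6097 0.0678 0.1769]
[0.6098 0.068  0.1769]
[[ 1.69570752e-04  9.99978149e-01 -6.60849211e-03]
 [-1.15091969e-04 -6.60847265e-03 -9.99978157e-01]
 [-9.99999979e-01  1.70327632e-04  1.13968851e-04]]
```

```bash
python3 -m inch '[[[1.2,-0.15,-0.1],[0,0,0],40],[[1.5,0,0],[0,0,0],40],[[1.1,0,0],[0,0,0],40],[[0,0,0],[0,0,0],40],[[0,0,0],[0,0,0],40],[[0,0,0],[0,0,0],40]]'
```

```text
clock: 26.9
tool_pos: [0.6088, 0.0698, 0.1392]
tool_rot: [[0.001, 1.0, -0.005], [-0.0, -0.005, -1.0], [-1.0, 0.001, 0.0]]
force: [0.5, -0.9, -1.7]
opening: 0.0463
```

```bash
python3 -m inch '[[[0.2,-0.05,-0.02],[0,0,0],40],[[0.2,0,0],[0,0,0],40],[[0.2,0,0],[0,0,0],40],[[0.2,0,0],[0,0,0],40],[[0.2,0,0],[0,0,0],40],[[0,0,0],[0,0,0],40],[[0,0,0],[0,0,0],40]]'
```

```text
clock: 27.78
tool_pos: [0.6079, 0.07, 0.1287]
tool_rot: [[-0.0, 1.0, -0.005], [0.0, -0.005, -1.0], [-1.0, -0.0, -0.0]]
force: [0.1, 0.2, -1.2]
opening: 0.0462
```

```bash
python3 -m inch '[[[0,0,0],[0,0,0],60],[[0,0,0],[0,0,0],60],[[0,0,0],[0,0,0],60],[[-2,0,0],[0,0,0],70],[[-4,0,0],[0,0,0],100],[[0,-6,0],[0,0,0],100],[[0,-6,0],[0,0,0],100],[[0,0,0],[0,0,0],100]]'
python3 - <<'E'
from h import *
p=robot.capture("scene"); print(robot.sense()["tool_pos"])
save(p,"in2.png",(295,195,395,285),6)
hh=[]
for u in range(325,362):
    for v in range(210,262):
        q=at_depth(p,u,v)
        if np.hypot(q[0]-.608,q[1]-.07)<.028 and q[2]>.06: hh.append(q)
hh=np.array(hh)
t=hh[(np.hypot(hh[:,0]-.608,hh[:,1]-.07)<.023)]
print(np.median(t[:,2]),np.percentile(t[:,2],[10,90]))
A_=np.c_[t[:,:2]-[.608,.07],np.ones(len(t))]; print("plane",np.linalg.lstsq(A_,t[:,2],rcond=None)[0],len(t))
for a,b in(((.598,.62),(.055,.086)),): pass
for s in("x<","x>","y<","y>"):
    k=0 if s[0]=="x" else 1; d=t[:,k]-(.608,.07)[k]; m=(d<-.01) if s[1]=="<" else (d>.01); print(s,m.sum(),np.median(t[m,2]))
print(fit(p,(.608,.07),[(.05,.06,.0695),(.031,.0695,.111)],100))
E
```

```text
clock: 28.78
tool_pos: [0.4824, 0.0713, 0.1878]
tool_rot: [[-0.005, 1.0, -0.005], [0.0, -0.005, -1.0], [-1.0, -0.005, -0.0]]
force: [0.8, -0.2, 0.3]
opening: 0.0929
[0.48616725 0.0709312  0.18890352]
0.1056990770521533 [0.09616244 0.10780557]
plane [0.19038758 0.02905427 0.10373077] 351
x< 108 0.1053506266072983
x> 81 0.10633331664903219
y< 83 0.10640711296429439
y> 77 0.10580696005439827
(array([0.6074, 0.0711]), np.float64(0.872))
```

View pics/in2.png

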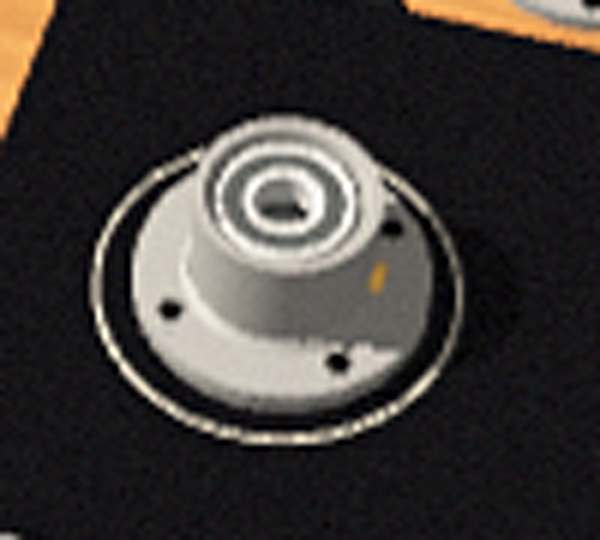

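The bearing lies flat and concentric in the mouth (crop 285,200). Its top measures about 106 mm above the table, against 107 expected. Now I'll turn the jaws along the slide direction, over the housing.

```bash
python3 -m inch '[[[0,6,0],[0,0,0],100],[[0,6.1,0],[0,0,0],100],[[0,0,0],[-9.6,0,0],100],[[0,0,0],[-9.6,0,0],100],[[0,0,0],[-9.6,0,0],100],[[0,0,0],[-9.6,0,0],100],[[0,0,0],[-9.6,0,0],100],[[0,0,0],[-9.6,0,0],100],[[0,0,0],[-9.6,0,0],100],[[0,0,0],[-9.6,0,0],100],[[0,0,0],[-9.6,0,0],100],[[0,0,0],[-9.6,0,0],100]]'
python3 -m inch '[[[2,0,0],[0,0,0],100],[[2,0,0],[0,0,0],100],[[0,0,0],[0,0,0],100],[[0,0,0],[0,0,0],100]]'
```

```text
clock: 30.32
tool_pos: [0.6111, 0.0698, 0.1888]
tool_rot: [[0.002, -0.104, 0.995], [-0.0, 0.995, 0.104], [-1.0, -0.0, 0.002]]
force: [-0.8, 0.0, 0.6]
opening: 0.093
clock: 30.82
tool_pos: [0.6103, 0.0699, 0.1493]
tool_rot: [[0.002, -0.099, 0.995], [-0.0, 0.995, 0.099], [-1.0, -0.0, 0.002]]
force: [0.3, 1.4, 0.2]
opening: 0.0931
```

```bash
python3 -m inch '[[[1.5,0,-0.2],[0,0,0],100],[[1.5,0,0],[0,0,0],100],[[1.0,0,0],[0,0,0],100],[[0.2,0,0],[0,0,0],100],[[0,0,0],[0,0,0],80],[[0,0,0],[0,0,0],70],[[0,0,0],[0,0,0],60],[[0,0,0],[0,0,0],50],[[0,0,0],[0,0,0],50],[[0,0,0],[0,0,0],50]]' 10
python3 -m inch '[[[0,0,0],[0,0,0],50],[[0,0,0],[0,0,0],50]]'
```

```text
clock: 32.08
tool_pos: [0.6071, 0.07, 0.107]
tool_rot: [[0.001, -0.099, 0.995], [0.0, 0.995, 0.099], [-1.0, 0.0, 0.001]]
force: [-0.4, 2.8, 1.7]
opening: 0.0613
clock: 32.33
tool_pos: [0.6071, 0.07, 0.107]
tool_rot: [[0.001, -0.099, 0.995], [0.0, 0.995, 0.099], [-1.0, 0.0, 0.001]]
force: [-0.2, 1.6, 3.9]
opening: 0.0614
```

```bash
python3 -m inch '[[[0,0.3,0],[0,0,0],50],[[0,0.6,0],[0,0,0],50],[[0,1,0],[0,0,0],50],[[0,1,0],[0,0,0],50],[[0,1,0],[0,0,0],50],[[0,1,0],[0,0,0],50],[[0,1,0],[0,0,0],50],[[0,1,0],[0,0,0],50]]'
python3 -m inch '[[[0,1,0],[0,0,0],50],[[0,1,0],[0,0,0],50],[[0,1,0],[0,0,0],50],[[0,1,0],[0,0,0],50],[[0,1,0],[0,0,0],50],[[0,0.5,0],[0,0,0],50],[[0,0,0],[0,0,0],50]]'
```

```text
clock: 33.33
tool_pos: [0.6011, 0.1363, 0.1071]
tool_rot: [[0.002, -0.099, 0.995], [-0.004, 0.995, 0.099], [-1.0, -0.004, 0.001]]
force: [1.2, -6.6, 3.8]
opening: 0.061
clock: 34.2
tool_pos: [0.5955, 0.1918, 0.107]
tool_rot: [[0.002, -0.099, 0.995], [-0.003, 0.995, 0.099], [-1.0, -0.003, 0.001]]
force: [0.9, -4.6, 4.4]
opening: 0.061
```

```bash
python3 -m inch '[[[0,0.5,0],[0,0,0],50],[[0,1,0],[0,0,0],50],[[0,1,0],[0,0,0],50],[[0,1,0],[0,0,0],50],[[0,1,0],[0,0,0],50],[[0,1,0],[0,0,0],50],[[0,1,-0.1],[0,0,0],50],[[0,0.7,-0.1],[0,0,0],50],[[0,0.4,0],[0,0,0],50],[[0,0,0],[0,0,0],50],[[0,0,0],[0,0,0],50],[[0,0,0],[0,0,0],50]]'
python3 - <<'E'
from h import *
P={n:robot.capture(n) for n in("scene","top")}; print(robot.sense()["tool_pos"])
E
```

```text
clock: 35.7
tool_pos: [0.586, 0.2669, 0.107]
tool_rot: [[0.001, -0.099, 0.995], [-0.003, 0.995, 0.099], [-1.0, -0.003, 0.001]]
force: [0.2, -5.1, 4.6]
opening: 0.0615
[0.58603593 0.26691599 0.10698235]
```

Release, retreat, and check the placing.

```bash
python3 -m inch '[[[0,0,0],[0,0,0],60],[[0,0,0],[0,0,0],80],[[0,0,0],[0,0,0],100],[[0,0,0],[0,0,0],100],[[-2,0,0],[0,0,0],100],[[-4,0,0],[0,0,0],100],[[-4,0,0],[0,0,0],100],[[0,0,-5],[0,0,0],100],[[0,0,-5],[0,0,0],100],[[0,0,-4],[0,0,0],100]]'
python3 - <<'E'
from h import *
P={n:robot.capture(n) for n in("scene","top")}; p=P["scene"]
save(p,"fin.png",(320,170,530,330),3.5)
for k,q in P.items():
    print(k,[fit(q,(.587,.268),[(.05,.06,.0695),(.031,.0695,.111)],t) for t in(90,110)])
    g=cv2.GaussianBlur(q["color"].min(2),(0,0),1).astype(np.float32); gr=np.arange(-.008,.0081,.001)
    def sc(c,r):
        w=proj(q,circ(c,r,.06)).astype(np.float32); return np.minimum(cv2.remap(g,w[:,0],w[:,1],1),120).mean()
    print(np.round(max((sc((.587+a,.268+b),r),.587+a,.268+b) for a in gr for b in gr for r in(.078,.079,.08)),4))
R,t=cam(p); L=[]
for u in range(320,530):
    for v in range(170,330):
        L.append(at_depth(p,u,v))
L=np.array(L); m=np.hypot(L[:,0]-.587,L[:,1]-.268)<.02; m&=L[:,2]>.09; d=L[m]; print("bearing top",np.median(d[:,2]),m.sum())
E
```

```text
clock: 37.05
tool_pos: [0.4437, 0.2547, 0.2066]
tool_rot: [[-0.0, -0.099, 0.995], [0.0, 0.995, 0.099], [-1.0, 0.0, -0.0]]
force: [0.8, -0.3, 0.8]
opening: 0.0933
scene [(array([0.5868, 0.2678]), np.float64(0.984)), (array([0.5866, 0.2678]), np.float64(0.817))]
[97.6053  0.588   0.269 ]
top [(array([0.5871, 0.2648]), np.float64(0.913)), (array([0.5865, 0.2655]), np.float64(0.858))]
[71.2664  0.587   0.267 ]
bearing top 0.10589526108400366 270
```

View pics/fin.png

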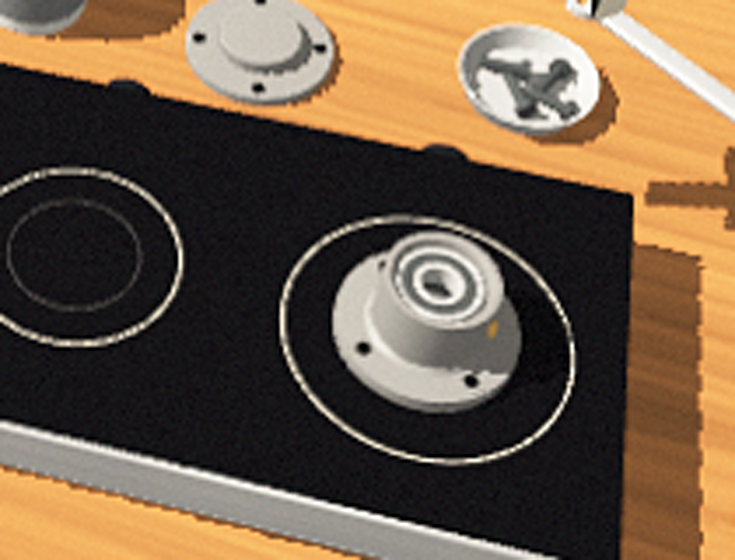

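The housing stands upright in the large circle, 1–2 mm off centre by both cameras, with the bearing flat. The cover and bolt dish are where they were. Handing in.

```bash
python3 -c "
from bench import robot
print(robot.sign_off(), robot.sense()['clock'])"
```

```text
the job is handed in; nothing more can be done
the job is handed in; nothing more can be done
```

The job is done and handed in at about 37 s of the 69 s allowed.

**What I did**
- I put the spacer in first, then the matching bearing. Each was centred by gripping it from two directions and let go about 5 mm inside the mouth.
- I then slid the loaded housing about 200 mm along the glass with a light 10 N grip. The tool height stayed constant within 0.1 mm, and wrist force readings stayed under about 10 N.

**Last checks**
- **Bearing:** it looked flat and concentric in the final picture. Its top measured about 106 mm above the table, against 107 mm expected, which is within measuring error. So the spacer below it must be fully home too.
- **Housing position:** it is 1–2 mm off the middle of the large circle. The two cameras differ by 2–3 mm in absolute y, but agree to about 1 mm on this offset.
- **Bystanders:** the cover and bolt dish were in place in the last picture. The big bearing and the grease tin were only partly in that view or outside it. The big bearing was unmoved when measured just before I picked up the matching bearing. I took no final measurement of either, but nothing passed close to the tin.

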